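# Feed a square tube onto the narrow outfeed rest of a cutting stand

## Task

On the steel cutting stand, draw the stop pin up out of its bore, hang it by its collar in the open notch in the side of the deck and let go of it. Then slide the square tube forward along the fence, without lifting it, across the gap until its front end lies on the separate narrow rest and sticks out about 20 mm beyond it, with the tube still lying along the fence. Leave the other things on the bench alone.

Things in the scene. Friction and masses are not known exactly. Their poses are not given: they have to be found in the camera images.
- deck: Fixed steel cutting stand. Origin on the bench below its deck's front end, on the feed line; x = feed direction (level), y to the notch side, z up. Deck: flat plate 12 mm thick, top at z = 80 mm, x from -190 to 0 mm, y from -30 to +105 mm (only to +30 mm for the last 36 mm before the front end). A fence stands along its -y edge, see fence; the +y side is open.
- fence (a point): Middle of the fence, at the foot of its guiding face (x = -95, y = -18, z = 80 mm in the deck frame). The fence is 12 mm thick, stands 20 mm above the deck and runs the deck's whole length along x.
- bore (a point): Centre of the 15 mm bore at the deck's top face (x = -18, y = 0, z = 80 mm in the deck frame), on the feed line; the stop pin starts in it and blocks the tube.
- notch (a point): Parking place of the pin's axis in the notch, at the deck's top face (x = -90, y = +85, z = 80 mm in the deck frame). The notch is a slot 17 mm wide along x, cut right through the deck, from y = +70 mm out through the deck's edge at y = +105 mm, where it is open.
- pin: Loose upright steel stop pin, 0.2 kg. Origin at the middle of its collar's underside, z up. Below: a 12 mm shank, 34 mm long, foot chamfered. Above: collar 26 mm in diameter from 0 to 6 mm, 14 mm stem to 50 mm, dark round head 26 mm in diameter from 50 to 74 mm, to grip. The collar lies on the deck and the shank hangs in the bore; in the notch likewise.
- tube: Loose steel square tube, 30 x 30 mm, 3 mm walls, 200 mm long, 0.4 to 0.65 kg, lying on the deck a few mm from the fence, its rear end sticking out behind the deck. Origin at the middle of its underside, x along it to the front end (feed direction), z up. Friction with the deck stops it when the push stops.
- tube_front (a point): Middle of the lower edge of the tube's front end (+100 mm along its x).
- tube_rear (a point): Middle of the lower edge of the tube's rear end (-100 mm along its x).
- rest: Fixed narrow rest beyond the gap in front of the deck, aligned with it: a block 20 mm long along the feed (x from -10 to +10 mm of its own frame) and 60 mm wide across it, top at z = 78.5 mm (1.5 mm below the deck), on a foot 50 x 80 x 8 mm. Origin on the bench under its middle; x = feed direction. The gap from deck to rest is 75 to 90 mm.
- rest_top (a point): Middle of the rest's top face.
- grinder: Angle grinder, 300 mm long, lying on the bench: bystander. Origin on the bench near its middle.
- bowl: Terracotta bowl, 140 mm across, 50 mm high: bystander. Origin under its middle.
- carton: Cardboard box of fixings, 100 x 70 x 50 mm: bystander. Origin under its middle.
- tape: Tape measure, 70 x 40 x 65 mm: bystander. Origin under its middle.
Mind the look-alikes: they are no part of the job. What is shaped like the tube but black or yellow is not meant. Several things have the shape of the deck; the one meant has the colours described above.

How it is judged:
On the way:
1. the pin hangs upright by its collar in the side notch, let go (horizontal distance between pin and notch below 0.013 m and z of pin in the frame of deck between 0.076 and 0.084 m and angle between pin's own z axis and vertical below 0.15 rad and contact force between the fingers and pin below 0.1 N), for 0.2 s.
At the end, for the whole second after the job is handed in: The pin hangs upright in the notch, its collar on the deck (axis within 13 mm of the notch point). The tube lies still and level on the deck and bears on the narrow rest, its front end 8 to 32 mm beyond the rest's far edge, within 15 mm of the fence and within 0.1 rad of its direction (all of step 1 and x of tube_front in the frame of rest between 0.018 and 0.042 m and y of tube in the frame of deck between -0.008 and 0.012 m and angle between the x axis of tube and the x axis of deck, either way round below 0.1 rad and angle between tube's own z axis and vertical below 0.06 rad and z of tube in the frame of deck between 0.074 and 0.085 m and contact force between tube and rest above 0.05 N and linear speed of each of tube, pin below 0.02 m/s); the robot touches nothing.
It fails at once if the tube was lifted off the deck (its middle raised by more than 20 mm) (height (world z) of tube above 0.1 m).
It fails at once if a bystander was moved by more than 20 mm (distance of any of grinder, bowl, carton, tape from where it was at the start of the episode above 0.02 m).
It also fails if it takes over 61 s, if anything falls off the work surface, if the arm or the gripper's body presses on something with over 40 N, if the wrist force passes 120 N, or if a joint passes its speed limit or range.

## Robot

A 6-joint arm with a two-finger parallel gripper is mounted at the origin on the work surface. World frame = base frame: x ahead of the robot, y to its left, z up, the work surface at z = 0. Lengths are in m, angles in rad, forces in N, time in s.
With the tool pointing down it reaches from about 0.275 to 0.725 m from the base axis. Payload 15.9 kg.
Tool frame: the origin (TCP) lies between the finger pads; the fingertips stand 11 mm ahead of it and the grasp point (between the pads) lies 8 mm behind it; z points along the fingers, y is the line along which they close (so a half turn about z gives the same grasp; the last joint's range is limited). The gripper opens to 85 mm and grips with 20 to 120 N. Pads are 22 mm wide; open, the fingers measure 114 mm over their backs; the gripper's body (76 mm by 85 mm) begins 54 mm behind the grasp point. The pads swing forward as they close: fully open they stand 13 mm farther back than shut.
Start: joints at [-1.285, 0.213, -0.034, 1.323, 0, 1.571], TCP at [0.141, -0.48, 0.242] pointing down, gripper open.
Joint ranges: [-2.98, 2.98], [-0.74, 1.72], [-1.14, 1.35], [-2.1, 2.04], [-1.57, 1.44], [-3.14, 3.14]. Speed limits (rad/s): [1.89, 1.89, 2.39, 2.57, 3.14, 3.14].

## Interface

Orientations are given as [roll, pitch, yaw] about the fixed x, y, z axes, in that order (R = Rz(yaw) Ry(pitch) Rx(roll)).
In Python, from plant import ctrl gives the robot as it stands. The module is installed in compiled form; this text tells all that it offers.
- The arm moves only by the tool apply_moves, never from a script. Its argument "targets" is a list that holds one entry, the list of rows, each a list of 7 numbers: the turn, a rotation vector about the world's x, y, z in units of 6 degrees (1.0 is 6 degrees), then the shift along the world's x, y, z in units of 30 mm (1.0 is 30 mm), then the opening, from 0 (shut) to 1 (fully open). In form: [[[rx, ry, rz, x, y, z, grip], ...]]. A call has 1 to 5 rows; each row shifts and turns the commanded pose from where the row before left it; what a row does not reach is not made up. A row lasts 1/12 s, in which the tool goes at most 41.7 mm and 7.16 degrees, less where a joint would pass 70% of its speed; a pose out of reach is approached as far as the arm can. A call is refused whole if a number of a shift passes 1 or a number of a turn 1, either way. A call with a gripper value outside its range is refused whole. The fingers move at their own pace and stop on an object; "squeeze" is the grip in N (left out, the last holds). Time passes only in rows, so rows that do not move let the fingers close. It gives the time, the measured TCP pose, the force, the opening and the grip force at its end, in the units of the state.
- ctrl.observe(): the state, without advancing time (a new reading comes with each control period).
- ctrl.capture(name): name is "scene" or "top" or "wrist"; returns a dict with "color" (420x560x3 uint8, red, green, blue), "fx", "fy", "cx", "cy" (pixels), "position" and "orientation" of the camera in the world. Camera axes: x right, y down, z forward; pixel columns grow to the right and rows downward; lengths in m; the calibration is good to about 2 mm. A picture is of the moment at which its call begins. There is no depth.
- ctrl.finish_job(): hands the job in; it is judged then, once.
Trained networks look in a picture, given as the dict that the camera call returned (one of the last four; its "shot" number tells which), for a name from the list of things; names that differ only in an ending like _2 or _b are one class to them, and where a whole thing is asked for, a point or a joint stands for the part that bears it (a point fixed in the world has none). Each returns a list of dicts, best first, with "score" (0 to 1); they miss things now and then, are a little off and sometimes report something else, mostly with a low value. They report only what shows in the picture. A call takes as long as a camera call. They do not tell look-alikes from the thing itself.
- ctrl.spot_in(picture, query): "point" ([x, y, z] in m, in world coordinates, good to about 4 mm: the middle of the surface that is visible of it).
- ctrl.pinpoint(picture, query): "point" ([x, y, z] in m, in world coordinates, good to about 4 mm: a listed point, or the origin of a listed thing).
The state is a dict: "time": time; "q": joint angles; "joint_velocities": joint speeds; "tau": joint torques, N m; "tcp_pos": TCP position; "ee_rot": TCP orientation; "ft_force": force on the tool from outside, world axes, zero at the start; "moment": the same for the moment, N m; "width": finger opening in m; "grip_force": force on a finger pad.
Only numpy, scipy, OpenCV 4.12 (cv2) and the standard library are available. Lean on these libraries where they do the work, as an engineer would, in place of code of your own. Each camera call takes 0.05 s, during which the arm holds its last target. There are 200 camera calls.

## Working session

There is one attempt and no reset: what is moved stays moved. The work goes in short steps, Python scripts to look and compute and a tool call to move; the robot and the scene stay as the last step left them, time stands still between calls to the robot, and variables do not carry over. Pictures are saved under pics/ and viewed, at most 10 in all, crops included, and the job is handed in when it is done.

Besides the shell and the picture viewer there is one more tool, called after "Request:" as a command line: name --argument value ..., lists and objects as JSON in quotes. apply_moves: Moves the arm, as the interface text tells. Its arguments: {"type":"object","properties":{"targets":{"type":"array","items":{"type":"array","items":{"type":"array","items":{"type":"number"}}}},"squeeze":{"type":"number"}},"required":["targets"]}

```bash
mkdir -p pics
cat > h.py <<'E'
from plant import ctrl
import cv2, numpy as np
def shot(n,f=None):
    p=ctrl.capture(n)
    if f: cv2.imwrite('pics/'+f,p['color'][:,:,::-1])
    return p
def R(p):
    from scipy.spatial.transform import Rotation as Ro
    o=np.array(p['orientation'],float)
    if o.shape==(3,3): return o
    return (Ro.from_euler('xyz',o) if o.size==3 else Ro.from_quat(o)).as_matrix()
def ray(p,u,v):
    d=R(p)@np.array([(u-p['cx'])/p['fx'],(v-p['cy'])/p['fy'],1.]); return np.array(p['position'],float),d
def at_z(p,u,v,z):
    o,d=ray(p,u,v); return o+d*(z-o[2])/d[2]
def proj(p,X):
    c=R(p).T@(np.array(X)-np.array(p['position'])); return p['fx']*c[0]/c[2]+p['cx'],p['fy']*c[1]/c[2]+p['cy']
E
python3 - <<'E'
from h import *
for n in('scene','top'):
    p=shot(n,n+'1.png'); print(n,p['position'],p['orientation'],p['fx'])
    for q in('deck','fence','bore','notch','pin','tube','tube_front','tube_rear','rest','rest_top','grinder','bowl','carton','tape'):
        print(q,[(np.round(r['point'],3).tolist(),round(r['score'],2),np.round(proj(p,r['point'])).tolist()) for r in ctrl.pinpoint(p,q)[:4]])
o=ctrl.observe();print(o['time'],o['tcp_pos'],o['ee_rot'],o['width'])
E
```

```text
scene [1.56541798 0.46759177 1.05172563] [-2.27999217 -0.00321732  2.00555371] 492.3179433110077
deck [([0.378, 0.242, -0.004], 0.84, [371.0, 221.0]), ([0.559, 0.078, -0.001], 0.62, [301.0, 241.0])]
fence [([0.39, 0.142, 0.081], 0.96, [342.0, 194.0]), ([0.535, 0.172, 0.08], 0.74, [335.0, 225.0]), ([0.597, -0.015, 0.078], 0.59, [268.0, 220.0]), ([0.452, -0.488, 0.0], 0.54, [167.0, 174.0])]
bore [([0.375, 0.227, 0.08], 0.94, [369.0, 198.0]), ([0.56, 0.061, 0.081], 0.65, [297.0, 219.0])]
notch [([0.288, 0.16, 0.077], 0.84, [357.0, 178.0]), ([0.5, -0.028, 0.076], 0.78, [278.0, 201.0]), ([0.565, 0.059, 0.081], 0.27, [295.0, 220.0])]
pin [([0.562, 0.059, 0.082], 0.53, [296.0, 219.0]), ([0.56, 0.077, 0.002], 0.21, [301.0, 240.0])]
tube [([0.764, -0.243, -0.001], 0.9, [175.0, 252.0]), ([0.343, -0.218, -0.001], 0.83, [248.0, 177.0]), ([0.594, -0.085, 0.08], 0.59, [247.0, 213.0])]
tube_front [([0.569, 0.014, 0.081], 0.78, [281.0, 217.0]), ([0.425, -0.157, -0.0], 0.77, [253.0, 195.0]), ([0.68, -0.185, -0.001], 0.56, [206.0, 240.0])]
tube_rear [([0.264, -0.279, 0.003], 0.93, [243.0, 160.0]), ([0
[... 1442 characters left out ...]
77.0, 202.0])]
tube_rear [([0.264, -0.276, -0.0], 0.88, [383.0, 318.0]), ([0.615, -0.18, 0.08], 0.77, [351.0, 185.0]), ([0.84, -0.297, -0.003], 0.65, [386.0, 114.0])]
rest [([0.531, 0.166, 0.004], 0.77, [222.0, 219.0])]
rest_top [([0.617, -0.179, 0.08], 0.71, [350.0, 185.0]), ([0.569, 0.015, 0.076], 0.22, [277.0, 202.0])]
grinder [([0.781, 0.14, -0.003], 0.59, [234.0, 132.0])]
bowl [([0.557, 0.521, 0.0], 0.67, [95.0, 208.0]), ([0.456, -0.483, -0.003], 0.44, [455.0, 248.0])]
carton [([0.454, -0.481, 0.001], 0.67, [455.0, 249.0])]
tape [([0.634, -0.426, 0.001], 0.61, [433.0, 184.0])]
1.5 [ 0.14094683 -0.47973366  0.24231214] [ 3.14153824e+00 -5.16277657e-06  2.85756896e-01] 0.08532624794938179
```

View pics/scene1.png

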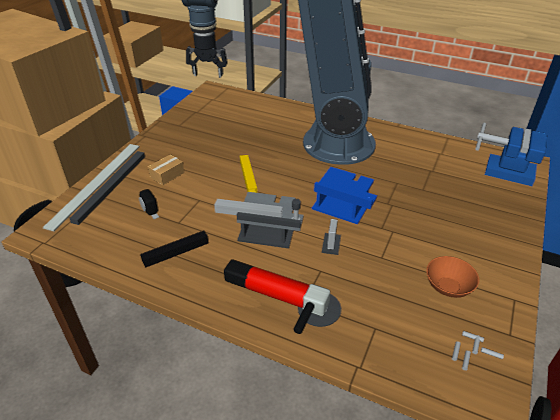

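View pics/top1.png

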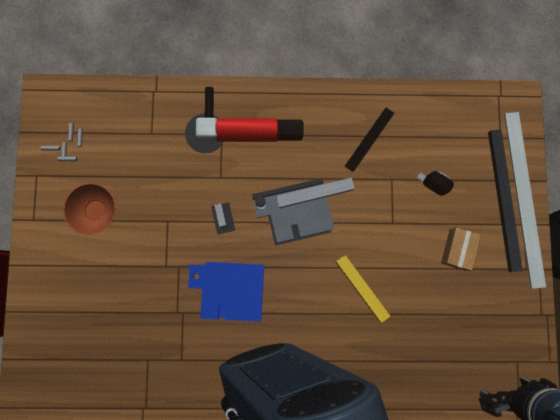

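The scene view shows the grey stand at about (270,220) px, with the pin at (296,205) and the grey tube on it. The rest is at (331,235). The blue stand and the black and yellow bars are look-alikes. The top view agrees: grey deck (297,220), pin (260,203), tube (315,193), rest (223,217). Next I move the wrist camera over the stand.

Request:
apply_moves --targets '[[[0, 0, 0, 0.75, 0.95, 0.1, 1], [0, 0, 0, 0.75, 0.95, 0.1, 1], [0, 0, 0, 0.75, 0.95, 0.1, 1], [0, 0, 0, 0.75, 0.95, 0.1, 1], [0, 0, 0, 0.75, 0.95, 0.1, 1]]]'

```text
time: 1.92
tcp_pos: [0.254, -0.3358, 0.2575]
ee_rot: [3.141, -0.0, 0.285]
ft_force: [-0.4, -1.8, -0.1]
width: 0.0856
grip_force: 0.0
```

Request:
apply_moves --targets '[[[0, 0, 0, 0.75, 0.95, 0.1, 1], [0, 0, 0, 0.75, 0.95, 0.1, 1], [0, 0, 0, 0.75, 0.95, 0.1, 1], [0, 0, 0, 0.75, 0.95, 0.1, 1], [0, 0, 0, 0.75, 0.95, 0.1, 1]]]'

```text
time: 2.33
tcp_pos: [0.3667, -0.1931, 0.2727]
ee_rot: [3.141, -0.0, 0.286]
ft_force: [1.1, -1.3, 0.8]
width: 0.0856
grip_force: 0.0
```

Request:
apply_moves --targets '[[[0, 0, 0, 0.75, 0.95, 0.1, 1], [0, 0, 0, 0.75, 0.95, 0.1, 1], [0, 0, 0, 0.75, 0.95, 0.1, 1], [0, 0, 0, 0.75, 0.95, 0.1, 1], [0, 0, 0, 0.75, 0.95, 0.1, 1]]]'

```text
time: 2.75
tcp_pos: [0.4793, -0.0504, 0.2876]
ee_rot: [3.141, -0.0, 0.286]
ft_force: [1.2, -1.0, 0.6]
width: 0.0855
grip_force: 0.0
```

```bash
cat >> h.py <<'E'
def look(p,qs):
    for q in qs:
        print(q,[(np.round(r['point'],4).tolist(),round(r['score'],2),np.round(proj(p,r['point'])).tolist()) for r in ctrl.pinpoint(p,q)[:3]])
def st():
    o=ctrl.observe();print(round(o['time'],2),np.round(o['tcp_pos'],4),np.round(o['ee_rot'],4),'w',round(o['width'],4),'F',np.round(o['ft_force'],1),round(o['grip_force'],1),np.round(o['q'],2))
E
python3 - <<'E'
from h import *
st()
p=shot('wrist','w1.png'); print(p['position'],p['orientation'])
look(p,['deck','fence','bore','notch','pin','tube_front','tube_rear','rest_top'])
E
```

```text
2.75 [ 0.4793 -0.0504  0.2876] [ 3.1414e+00 -3.0000e-04  2.8610e-01] w 0.0855 F [ 1.2 -1.   0.6] 0.0 [-0.1   0.17  0.03  1.43 -0.    2.75]
[ 0.55286201 -0.02777957  0.41872186] [ 2.83759512e+00 -6.85007156e-04 -1.28524354e+00]
deck [([0.378, 0.2392, 0.0003], 0.84, [31.0, 180.0]), ([0.5608, 0.0784, 0.0003], 0.61, [189.0, 66.0])]
fence [([0.5968, -0.0069, 0.0805], 0.94, [269.0, 45.0]), ([0.3906, 0.1442, 0.0734], 0.92, [77.0, 208.0])]
bore [([0.5615, 0.0582, 0.0797], 0.86, [190.0, 64.0])]
notch [([0.4984, -0.0293, 0.0803], 0.88, [264.0, 157.0]), ([0.2952, 0.1552, 0.0816], 0.87, [53.0, 287.0])]
pin []
tube_front [([0.4211, -0.1559, 0.0007], 0.75, [344.0, 232.0]), ([0.6819, -0.1832, -0.0006], 0.67, [448.0, 24.0]), ([0.5717, 0.0154, 0.0794], 0.6, [238.0, 66.0])]
tube_rear [([0.6248, -0.1775, 0.083], 0.83, [459.0, 70.0]), ([0.268, -0.273, 0.0002], 0.66, [385.0, 348.0])]
rest_top []
```

View pics/w1.png

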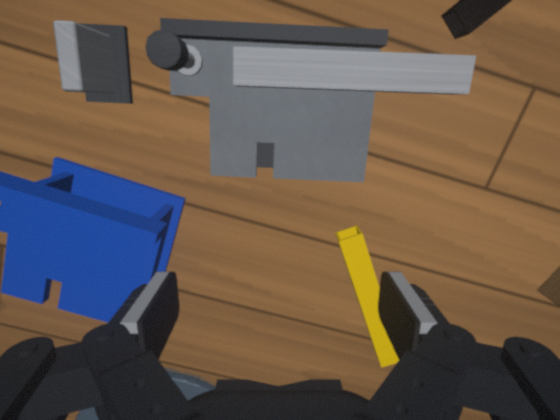

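The wrist view shows the pin head at (167,49), its collar at (188,60), and the tube from (233,67) to (473,75). The fence runs along the top edge of the deck. The notch is at (265,155), the deck corners at (211,176) and (365,181), and the rest at (68,57). I'll take a second wrist view closer to the pin and measure from both.

Request:
apply_moves --targets '[[[0, 0, 0, 0.3, 0.8, 0, 1], [0, 0, 0, 0.3, 0.8, 0, 1], [0, 0, 0, 0, 0, 0, 1]]]'

```text
time: 3.45
tcp_pos: [0.4971, -0.0022, 0.2872]
ee_rot: [-3.141, -0.001, 0.286]
ft_force: [0.8, -0.6, -0.3]
width: 0.0857
grip_force: 0.0
```

Run:
```python
from h import *
import pickle
st()
p=shot('wrist','w2.png'); pickle.dump(p,open('w2.pkl','wb')); print(p['position'],p['orientation'])
look(p,['deck','fence','bore','notch','pin','tube_front','tube_rear','rest_top'])
c=p['color'][0:230,40:460]; cv2.imwrite('pics/w2c.png',cv2.resize(c,None,fx=1.9,fy=1.9,interpolation=cv2.INTER_CUBIC)[:,:,::-1])
for X in([.5,-.03,.08],[.56,.061,.154]): print(proj(p,X))
```

```text
3.45 [ 0.4971 -0.0022  0.2872] [-3.1408e+00 -6.0000e-04  2.8620e-01] w 0.0857 F [ 0.8 -0.6 -0.3] 0.0 [-0.01  0.2   0.07  1.43  0.    2.85]
[0.57071737 0.02024729 0.41840347] [ 2.83784575e+00  3.34202822e-04 -1.28515669e+00]
deck [([0.3763, 0.241, 0.0], 0.9, [68.0, 204.0])]
fence [([0.5979, -0.0097, 0.0791], 0.93, [318.0, 81.0]), ([0.3914, 0.1443, 0.0795], 0.63, [118.0, 237.0])]
bore [([0.3763, 0.2246, 0.0781], 0.75, [40.0, 230.0]), ([0.5361, 0.1633, 0.0], 0.73, [151.0, 95.0]), ([0.5625, 0.0607, 0.0805], 0.61, [234.0, 97.0])]
notch [([0.4978, -0.031, 0.0837], 0.91, [307.0, 190.0]), ([0.2921, 0.156, 0.087], 0.89, [91.0, 316.0])]
pin [([0.5608, 0.0551, 0.0776], 0.94, [240.0, 101.0])]
tube_front [([0.6788, -0.184, -0.0005], 0.93, [481.0, 58.0]), ([0.571, 0.0168, 0.0829], 0.8, [282.0, 102.0]), ([0.4226, -0.1572, -0.0016], 0.59, [375.0, 253.0])]
tube_rear [([0.6227, -0.1755, 0.0777], 0.95, [492.0, 107.0])]
rest_top [([0.5361, 0.1617, 0.0836], 0.55, [120.0, 94.0])]
(np.float64(306.45621911962496), np.float64(186.5301174911392))
(np.float64(220.66027327728818), np.float64(99.42397845076232))
```

View pics/w2c.png

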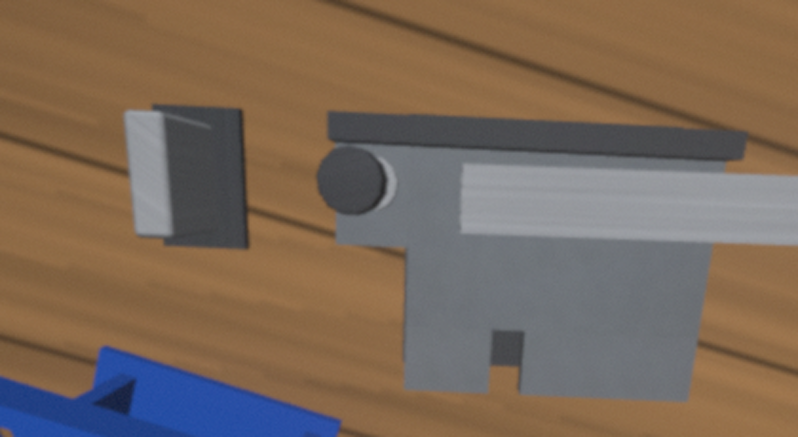

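The crop shows the deck corners, the notch at crop (507,350), the pin head at (351,180), the tube front edge at x≈461 and the rest top at crop (124–172, 110–237). I'll fit all of these to the known shapes.

```bash
cat > fit.py <<'E'
from h import *
import pickle
from scipy.optimize import least_squares
p=pickle.load(open('w2.pkl','rb'))
px=lambda c:np.array([(c[0]+.5)/1.9-.5+40,(c[1]+.5)/1.9-.5])
D={(-36,105,80):(404,388),(-190,105,80):(689,401),(-81.5,70,80):(492,331),(-98.5,70,80):(523,332),(-81.5,105,80):(489,391),(-98.5,105,80):(519,392),(0,30,80):(336,243),(-36,30,80):(406,246),(0,-30,100):(328,112),(-190,-30,100):(746,132)}
def W(s,X): 
    c,n=np.cos(s[2]),np.sin(s[2]); x,y,z=np.array(X)/1e3; return np.array([s[0]+c*x-n*y,s[1]+n*x+c*y,z+(s[3] if len(s)>3 else 0)])
def loc(s,P): 
    c,n=np.cos(s[2]),np.sin(s[2]); d=P[:2]-s[:2]; return np.round(1e3*np.array([c*d[0]+n*d[1],-n*d[0]+c*d[1]]),1)
for s0 in([.558,.078,1.82],[.558,.078,1.82,0]):
    f=lambda s:np.concatenate([np.array(proj(p,W(s,X)))-px(c) for X,c in D.items()])
    r=least_squares(f,s0); print(np.round(r.x,4),np.round(r.fun,1))
    if len(s0)==3: s=r.x
np.save('deck.npy',s)
print('bore',W(s,(-18,0,80)),'notch',W(s,(-90,85,80)),'yaw',np.degrees(s[2]))
h=at_z(p,*px((351,180)),.154); print('head',h,loc(s,h))
for c in((462,163),(461,234)): q=at_z(p,*px(c),.110); print('tube front',q,loc(s,q))
for c in((124,111),(163,109),(137,237),(172,236)): q=at_z(p,*px(c),.0785); print('rest',q,loc(s,q))
E
python3 fit.py
```

```text
[0.5595 0.0775 1.8117] [-0.2  0.8 -0.6  0.4 -0.  -0.9  0.7 -0.7 -0.6  1.1  0.2  1.3 -0.3  0.5
  0.4  0.6 -0.8 -1.1  1.3 -0.9]
[ 0.5593  0.0773  1.8119 -0.0023] [ 0.1  0.4 -1.2 -0.1 -0.  -1.2  0.6 -0.9 -0.6  0.7  0.1  0.9  0.2  0.6
  0.7  0.7 -0.2 -0.5  0.2 -0.4]
bore [0.56377288 0.06000921 0.08      ] notch [ 0.49840866 -0.03019345  0.08      ] yaw 103.80494488320285
head [0.56410733 0.0591193  0.154     ] [-18.9  -0.1]
tube front [0.5838154  0.02009746 0.11      ] [-61.5  -9.9]
tube front [0.55439515 0.01180474 0.11      ] [-62.6  20.6]
rest [0.56208781 0.18167896 0.0785    ] [100.6 -27.4]
rest [0.56821382 0.16393799 0.0785    ] [ 81.9 -29.1]
rest [0.50526858 0.16732071 0.0785    ] [100.2  31.2]
rest [0.51073227 0.15045814 0.0785    ] [82.5 29.9]
```

Request:
apply_moves --targets '[[[0, 0, 0, 0.445, 0.41, -0.55, 1], [0, 0, 0, 0.445, 0.41, -0.55, 1], [0, 0, 0, 0.445, 0.41, -0.55, 1], [0, 0, 0, 0.445, 0.41, -0.55, 1], [0, 0, 0, 0.445, 0.41, -0.55, 1]]]'

```text
time: 4.32
tcp_pos: [0.5637, 0.0576, 0.204]
ee_rot: [3.142, -0.0, 0.285]
ft_force: [0.6, 0.4, 0.8]
width: 0.0851
grip_force: 0.0
```

Request:
apply_moves --targets '[[[0, 0, 0, 0, 0, -0.6, 1], [0, 0, 0, 0, 0, -0.6, 1], [0, 0, 0, 0, 0, -0.6, 1], [0, 0, 0, 0, 0, -0.4, 1], [0, 0, 0, 0, 0, 0, 1]]]'

```text
time: 4.73
tcp_pos: [0.5618, 0.0569, 0.1363]
ee_rot: [-3.141, 0.004, 0.285]
ft_force: [-0.7, 0.3, 0.1]
width: 0.0854
grip_force: 0.0
```

Request:
apply_moves --targets '[[[0, 0, 0, 0.07, 0.09, -0.07, 1], [0, 0, 0, 0, 0, 0, 0], [0, 0, 0, 0, 0, 0, 0], [0, 0, 0, 0, 0, 0, 0], [0, 0, 0, 0, 0, 0, 0]]]' --squeeze 50

```text
time: 5.15
tcp_pos: [0.5656, 0.06, 0.1373]
ee_rot: [3.141, -0.001, 0.286]
ft_force: [-0.4, 0.2, 0.3]
width: 0.0388
grip_force: 0.0
```

Request:
apply_moves --targets '[[[0, 0, 0, 0, 0, 0, 0], [0, 0, 0, 0, 0, 0, 0], [0, 0, 0, 0, 0, 0, 0], [0, 0, 0, 0, 0, 0, 0], [0, 0, 0, 0, 0, 0, 0]]]'

```text
time: 5.57
tcp_pos: [0.5656, 0.0599, 0.1373]
ee_rot: [3.141, -0.001, 0.286]
ft_force: [-0.8, -0.8, 5.5]
width: 0.0244
grip_force: 48.9
```

```bash
python3 -c "from h import *;st()"
```

```text
5.57 [0.5656 0.0599 0.1373] [ 3.1413e+00 -1.0000e-03  2.8570e-01] w 0.0244 F [-0.8 -0.8  5.5] 48.9 [ 0.11  0.39 -0.06  1.12 -0.    2.96]
```

Request:
apply_moves --targets '[[[0, 0, 0, 0, 0, 0.2, 0], [0, 0, 0, 0, 0, 0.4, 0], [0, 0, 0, 0, 0, 0.5, 0], [0, 0, 0, 0, 0, 0.5, 0], [0, 0, 0, 0, 0, 0.4, 0]]]'

```text
time: 5.98
tcp_pos: [0.5653, 0.06, 0.198]
ee_rot: [3.142, -0.0, 0.286]
ft_force: [0.8, -0.6, -1.6]
width: 0.0248
grip_force: 49.1
```

Run:
```python
from h import *
st()
p=shot('scene','s2.png')
look(p,['pin','bore'])
c=p['color'][140:260,200:380]; cv2.imwrite('pics/s2c.png',cv2.resize(c,None,fx=3,fy=3,interpolation=cv2.INTER_CUBIC)[:,:,::-1])
```

```text
5.98 [0.5653 0.06   0.198 ] [ 3.1416e+00 -3.0000e-04  2.8580e-01] w 0.0248 F [ 0.8 -0.6 -1.6] 49.1 [0.11 0.37 0.06 1.26 0.   2.96]
pin [([0.5621, 0.058, 0.1392], 0.77, [296.0, 204.0]), ([0.5014, -0.0302, 0.0767], 0.62, [277.0, 201.0])]
bore [([0.5615, 0.0598, 0.0825], 0.63, [296.0, 219.0]), ([0.3745, 0.2287, 0.0773], 0.56, [370.0, 199.0])]
```

View pics/s2c.png

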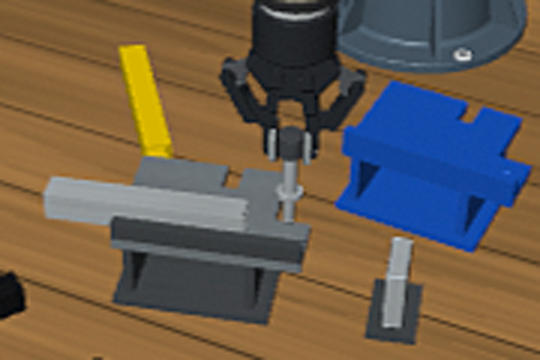

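The pin is clear of the bore and hangs upright, shank visible at crop (289,205). Next I carry it over the notch.

Request:
apply_moves --targets '[[[0, 0, 0, -0.435, -0.6, 0, 0], [0, 0, 0, -0.435, -0.6, 0, 0], [0, 0, 0, -0.435, -0.6, 0, 0], [0, 0, 0, -0.435, -0.6, 0, 0], [0, 0, 0, -0.435, -0.6, 0, 0]]]'

```text
time: 6.55
tcp_pos: [0.4988, -0.0307, 0.1956]
ee_rot: [-3.141, 0.001, 0.286]
ft_force: [0.7, -0.7, -1.5]
width: 0.0246
grip_force: 49.2
```

Request:
apply_moves --targets '[[[0, 0, 0, 0, 0, 0, 0], [0, 0, 0, 0, 0, -0.2, 0], [0, 0, 0, 0, 0, -0.2, 0], [0, 0, 0, 0, 0, 0, 0], [0, 0, 0, 0, 0, 0, 0]]]'

```text
time: 6.97
tcp_pos: [0.4999, -0.0294, 0.1838]
ee_rot: [-3.141, 0.001, 0.287]
ft_force: [0.2, 0.3, -2.5]
width: 0.0249
grip_force: 49.3
```

Run:
```python
from h import *
from scipy.spatial.transform import Rotation as Ro
st()
s=np.load('deck.npy'); o=ctrl.observe(); d=o['tcp_pos'][:2]-s[:2]; c,n=np.cos(s[2]),np.sin(s[2])
print('tcp in deck',c*d[0]+n*d[1],-n*d[0]+c*d[1])
p=shot('wrist','w3.png'); t=ctrl.capture('top')
look(p,['pin','notch']); look(t,['pin','notch'])
```

```text
6.97 [ 0.4999 -0.0294  0.1838] [-3.141e+00  1.500e-03  2.866e-01] w 0.0249 F [ 0.2  0.3 -2.5] 49.3 [-0.06  0.23 -0.16  1.18  0.    2.8 ]
tcp in deck -0.08960336814698798 0.08340625515630601
pin [([0.4953, -0.0338, 0.1255], 0.82, [285.0, 246.0])]
notch [([0.4972, -0.0336, 0.0811], 0.84, [284.0, 219.0])]
pin [([0.6351, -0.4207, -0.0], 0.74, [431.0, 184.0]), ([0.4567, -0.4785, -0.0009], 0.67, [454.0, 248.0])]
notch [([0.2874, 0.1536, 0.0807], 0.84, [222.0, 311.0])]
```

View pics/w3.png

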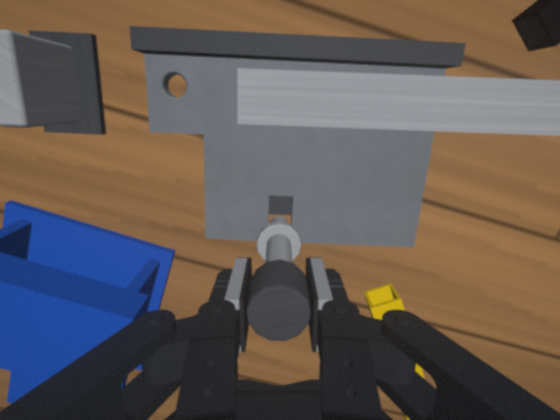

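The pin collar (278,242) and shank (281,222) line up with the notch (281,207), and the bore at (176,85) is empty. I'll lower it.

Request:
apply_moves --targets '[[[0, 0, 0, 0, 0, -0.3, 0], [0, 0, 0, 0, 0, -0.3, 0], [0, 0, 0, 0, 0, -0.3, 0], [0, 0, 0, 0, 0, -0.2, 0], [0, 0, 0, 0, 0, 0, 0]]]'

```text
time: 7.68
tcp_pos: [0.4991, -0.03, 0.1499]
ee_rot: [-3.141, 0.002, 0.286]
ft_force: [0.2, -0.4, -2.0]
width: 0.0244
grip_force: 49.3
```

Request:
apply_moves --targets '[[[0, 0, 0, 0, 0, -0.2, 0], [0, 0, 0, 0, 0, -0.15, 0], [0, 0, 0, 0, 0, -0.1, 0], [0, 0, 0, 0, 0, 0, 0], [0, 0, 0, 0, 0, 0, 0]]]'

```text
time: 8.1
tcp_pos: [0.5001, -0.03, 0.1382]
ee_rot: [-3.142, 0.0, 0.286]
ft_force: [0.6, -0.3, -1.0]
width: 0.0247
grip_force: 49.5
```

Request:
apply_moves --targets '[[[0, 0, 0, 0, 0, -0.04, 0], [0, 0, 0, 0, 0, 0, 0], [0, 0, 0, 0, 0, 0, 0.6], [0, 0, 0, 0, 0, 0, 1], [0, 0, 0, 0, 0, 0, 1]]]'

```text
time: 8.52
tcp_pos: [0.5001, -0.03, 0.1371]
ee_rot: [3.142, -0.0, 0.286]
ft_force: [-0.5, 0.6, -0.5]
width: 0.06
grip_force: 0.0
```

Request:
apply_moves --targets '[[[0, 0, 0, 0, 0, 0, 1], [0, 0, 0, 0, 0, 0, 1], [0, 0, 0, 0, 0, 0, 1], [0, 0, 0, 0, 0, 0.4, 1], [0, 0, 0, 0, 0, 0.7, 1]]]'

```text
time: 8.93
tcp_pos: [0.4988, -0.0299, 0.1687]
ee_rot: [-3.14, 0.003, 0.286]
ft_force: [1.3, 0.7, -0.4]
width: 0.0856
grip_force: 0.0
```

Request:
apply_moves --targets '[[[0, 0, 0.9, 0.2, -0.3, 0.8, 1], [0, 0, 0.9, 0.2, -0.3, 0.6, 1], [0, 0, 0.9, 0.2, -0.3, 0.4, 1], [0, 0, 0.9, 0.2, -0.3, 0.2, 1], [0, 0, 0.9, 0.2, -0.3, 0, 1]]]'

```text
time: 9.35
tcp_pos: [0.531, -0.0755, 0.2316]
ee_rot: [3.14, -0.001, 0.762]
ft_force: [0.5, 0.2, -0.3]
width: 0.0854
grip_force: 0.0
```

Request:
apply_moves --targets '[[[0, 0, 0.9, 0, 0, 0, 1], [0, 0, 0.9, 0, 0, 0, 1], [0, 0, 0.9, 0, 0, 0, 1], [0, 0, 0.9, 0, 0, 0, 1], [0, 0, 0.9, 0, 0, 0, 1]]]'

```text
time: 9.77
tcp_pos: [0.5301, -0.075, 0.23]
ee_rot: [-3.141, 0.0, 1.233]
ft_force: [-0.5, 0.0, 0.0]
width: 0.0856
grip_force: 0.0
```

Run:
```python
from h import *
import pickle
st()
p=shot('wrist','w4.png'); pickle.dump(p,open('w4.pkl','wb')); 
look(p,['pin','notch','tube_front','tube_rear'])
```

```text
9.77 [ 0.5301 -0.075   0.23  ] [-3.1415  0.      1.2329] w 0.0856 F [-0.5  0.   0. ] 0.0 [-0.14  0.29  0.03  1.32  0.    1.77]
pin [([0.4956, -0.0371, 0.0748], 0.89, [225.0, 167.0])]
notch [([0.4972, -0.0329, 0.0773], 0.62, [224.0, 163.0])]
tube_front [([0.5684, 0.0158, 0.0826], 0.66, [286.0, 72.0]), ([0.4268, -0.1571, -0.0009], 0.65, [218.0, 271.0])]
tube_rear [([0.6234, -0.1778, 0.0815], 0.55, [415.0, 268.0])]
```

View pics/w4.png

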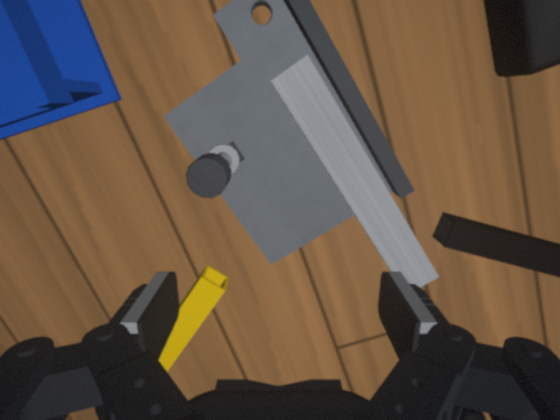

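The pin hangs in the notch: collar at (225,158) on the deck, head at (208,175). The tube, from (293,68) to (415,275), hasn't moved. Next I swing the gripper square to the fence and go over the tube's middle.

Request:
apply_moves --targets '[[[0, 0, 0.92, 0.45, -0.03, 0, 1], [0, 0, 0.92, 0.45, -0.03, 0, 1], [0, 0, 0.92, 0.45, -0.03, 0, 1], [0, 0, 0.92, 0.45, -0.04, 0, 1], [0, 0, 0.92, 0.45, -0.04, 0, 1]]]'

```text
time: 10.43
tcp_pos: [0.5982, -0.0801, 0.23]
ee_rot: [3.142, 0.0, 1.712]
ft_force: [-0.0, 0.7, -0.0]
width: 0.0853
grip_force: 0.0
```

Request:
apply_moves --targets '[[[0, 0, 0.92, 0, 0, -0.5, 0.8], [0, 0, 0, 0, 0, -0.7, 0.6], [0, 0, 0, 0, 0, -0.7, 0.55], [0, 0, 0, 0, 0, -0.6, 0.55], [0, 0, 0, 0, 0, 0, 0.55]]]'

```text
time: 10.85
tcp_pos: [0.5958, -0.0799, 0.1515]
ee_rot: [-3.137, -0.002, 1.804]
ft_force: [-1.0, 0.1, -0.1]
width: 0.0468
grip_force: 0.0
```

```bash
cat >> h.py <<'E'
def dk():
    s=np.load('deck.npy'); o=ctrl.observe(); d=o['tcp_pos'][:2]-s[:2]; c,n=np.cos(s[2]),np.sin(s[2])
    st(); print('tcp in deck mm',np.round(1e3*np.array([c*d[0]+n*d[1],-n*d[0]+c*d[1]]),1),'dyaw',o['ee_rot'][2]-s[2])
E
python3 -c "
from h import *;dk()"
```

```text
10.85 [ 0.5958 -0.0799  0.1515] [-3.1368e+00 -1.8000e-03  1.8041e+00] w 0.0468 F [-1.   0.1 -0.1] 0.0 [-0.13  0.46  0.08  1.2  -0.    1.2 ]
tcp in deck mm [-161.5    2.3] dyaw -0.007684233209338309
```

Request:
apply_moves --targets '[[[0, 0, 0.05, 0.03, 0, -0.4, 0.55], [0, 0, 0, 0, 0, -0.4, 0.55], [0, 0, 0, 0, 0, -0.3, 0.55], [0, 0, 0, 0, 0, 0, 0.55], [0, 0, 0, 0, 0, 0, 0.55]]]'

```text
time: 11.27
tcp_pos: [0.5985, -0.0801, 0.1225]
ee_rot: [-3.141, -0.0, 1.811]
ft_force: [0.5, 0.2, 0.1]
width: 0.0471
grip_force: 0.0
```

Request:
apply_moves --targets '[[[0, 0, 0, 0, 0, -0.1, 0.55], [0, 0, 0, 0, 0, 0, 0.55], [0, 0, 0, 0, 0, 0, 0.55]]]'

```text
time: 11.52
tcp_pos: [0.5987, -0.0801, 0.1195]
ee_rot: [3.141, 0.0, 1.811]
ft_force: [0.5, -0.2, 0.2]
width: 0.0469
grip_force: 0.0
```

Request:
apply_moves --targets '[[[0, 0, 0, 0, 0, -0.06, 0.55], [0, 0, 0, 0, 0, 0, 0.55], [0, 0, 0, 0, 0, 0, 0.55]]]'

```text
time: 11.77
tcp_pos: [0.5984, -0.0801, 0.1172]
ee_rot: [-3.142, 0.0, 1.812]
ft_force: [-0.1, -0.2, -0.3]
width: 0.047
grip_force: 0.0
```

```bash
python3 -c "
from h import *;dk();p=shot('scene')
c=p['color'][160:270,190:360]; cv2.imwrite('pics/s3c.png',cv2.resize(c,None,fx=4,fy=4,interpolation=cv2.INTER_CUBIC)[:,:,::-1])"
```

```text
11.77 [ 0.5984 -0.0801  0.1172] [-3.1415  0.      1.8115] w 0.047 F [-0.1 -0.2 -0.3] 0.0 [-0.13  0.47  0.02  1.11 -0.    1.2 ]
tcp in deck mm [-162.3   -0.2] dyaw -0.00019214742301243426
```

View pics/s3c.png

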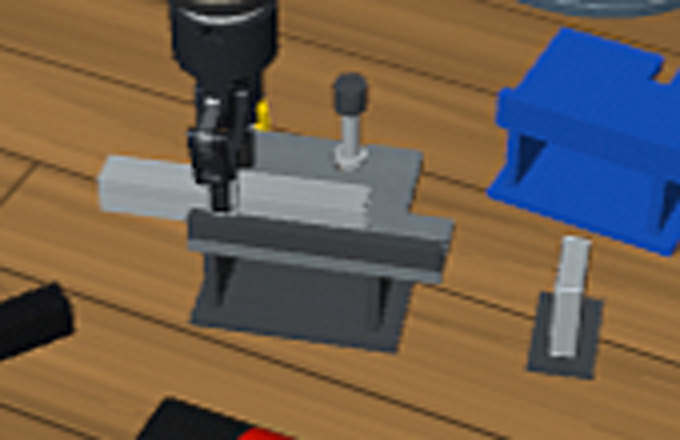

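The scene crop shows the gripper straddling the tube with the near finger just above the fence, at (222,195). The pin stands in the notch at (350,120). I'll feel downward for the fence top.

Request:
apply_moves --targets '[[[0, 0, 0, 0, 0, -0.07, 0.55], [0, 0, 0, 0, 0, 0, 0.55], [0, 0, 0, 0, 0, 0, 0.55]]]'

```text
time: 12.07
tcp_pos: [0.5983, -0.0801, 0.115]
ee_rot: [-3.141, -0.0, 1.812]
ft_force: [-0.2, -0.0, -0.5]
width: 0.0471
grip_force: 0.0
```

Request:
apply_moves --targets '[[[0, 0, 0, 0, 0, -0.06, 0.55], [0, 0, 0, 0, 0, 0, 0.55], [0, 0, 0, 0, 0, 0, 0.55]]]'

```text
time: 12.32
tcp_pos: [0.5984, -0.0801, 0.1132]
ee_rot: [-3.141, -0.0, 1.812]
ft_force: [-0.4, -0.6, 0.5]
width: 0.0469
grip_force: 0.0
```

Request:
apply_moves --targets '[[[0, 0, 0, 0, 0, -0.05, 0.55], [0, 0, 0, 0, 0, 0, 0.55], [0, 0, 0, 0, 0, 0, 0.55]]]'

```text
time: 12.57
tcp_pos: [0.5984, -0.0801, 0.1117]
ee_rot: [-3.141, -0.0, 1.812]
ft_force: [-0.1, 0.1, 0.5]
width: 0.047
grip_force: 0.0
```

Request:
apply_moves --targets '[[[0, 0, 0, 0, 0, 0, 0.45], [0, 0, 0, 0, 0, 0, 0.35], [0, 0, 0, 0, 0, 0, 0.25], [0, 0, 0, 0, 0, 0, 0.2], [0, 0, 0, 0, 0, 0, 0.2]]]' --squeeze 40

```text
time: 12.98
tcp_pos: [0.5981, -0.0803, 0.1121]
ee_rot: [-3.141, 0.0, 1.811]
ft_force: [-4.8, -1.2, 6.3]
width: 0.0289
grip_force: 40.3
```

Request:
apply_moves --targets '[[[0, 0, 0, 0, 0, 0, 0.2], [0, 0, 0, 0, 0, 0, 0.2], [0, 0, 0, 0, 0, 0, 0.2]]]'

```text
time: 13.23
tcp_pos: [0.5981, -0.0803, 0.1121]
ee_rot: [-3.141, 0.0, 1.811]
ft_force: [-3.9, -1.5, 6.1]
width: 0.0289
grip_force: 40.3
```

```bash
python3 -c "
from h import *;dk();p=shot('wrist');look(p,['tube','tube_front','tube_rear'])"
```

```text
13.23 [ 0.5981 -0.0803  0.1121] [-3.1411e+00  3.0000e-04  1.8114e+00] w 0.0289 F [-3.9 -1.5  6.1] 40.3 [-0.13  0.48  0.01  1.1  -0.    1.2 ]
tcp in deck mm [-1.624e+02  1.000e-01] dyaw -0.00028858479184457053
tube [([0.5984, -0.0799, 0.0818], 0.64, [278.0, 259.0]), ([0.763, -0.2439, -0.0018], 0.57, [410.0, 416.0])]
tube_front [([0.5729, 0.0165, 0.0826], 0.78, [274.0, 45.0]), ([0.4216, -0.1591, -0.0033], 0.65, [34.0, 252.0])]
tube_rear []
```

The tube is gripped, 28.9 mm opening at 40 N. Next I slide it forward about 183 mm along the feed direction (−0.239, 0.971).

Request:
apply_moves --targets '[[[0, 0, 0, -0.05, 0.2, 0, 0.2], [0, 0, 0, -0.07, 0.35, 0, 0.2], [0, 0, 0, -0.1, 0.45, 0, 0.2], [0, 0, 0, -0.1, 0.45, 0, 0.2], [0, 0, 0, 0, 0, 0, 0.2]]]'

```text
time: 13.85
tcp_pos: [0.5885, -0.0348, 0.1121]
ee_rot: [3.141, -0.001, 1.813]
ft_force: [-2.7, 7.6, 6.1]
width: 0.029
grip_force: 40.2
```

```bash
python3 -c "
from h import *;dk();p=shot('wrist');look(p,['tube','tube_front','rest_top'])"
```

```text
13.85 [ 0.5885 -0.0348  0.1121] [ 3.1414e+00 -6.0000e-04  1.8128e+00] w 0.029 F [-2.7  7.6  6.1] 40.2 [-0.06  0.45 -0.04  1.08  0.    1.27]
tcp in deck mm [-115.9   -1.4] dyaw 0.0010605375998267164
tube [([0.5886, -0.0319, 0.0801], 0.6, [279.0, 253.0])]
tube_front [([0.568, 0.0627, 0.0788], 0.86, [285.0, 48.0]), ([0.4237, -0.155, 0.0009], 0.64, [43.0, 303.0])]
rest_top [([0.4978, -0.0356, 0.0785], 0.17, [103.0, 219.0])]
```

Request:
apply_moves --targets '[[[0, 0, 0, -0.11, 0.44, 0, 0.2], [0, 0, 0, -0.11, 0.44, 0, 0.2], [0, 0, 0, -0.11, 0.44, 0, 0.2], [0, 0, 0, -0.11, 0.44, 0, 0.2], [0, 0, 0, 0, 0, 0, 0.2]]]'

```text
time: 14.47
tcp_pos: [0.5754, 0.0175, 0.1121]
ee_rot: [3.141, -0.001, 1.813]
ft_force: [-4.2, 9.9, 8.2]
width: 0.0287
grip_force: 40.3
```

Request:
apply_moves --targets '[[[0, 0, 0, -0.11, 0.44, 0, 0.2], [0, 0, 0, -0.11, 0.44, 0, 0.2], [0, 0, 0, -0.11, 0.44, 0, 0.2], [0, 0, 0, -0.11, 0.44, 0, 0.2], [0, 0, 0, 0, 0, 0, 0.2]]]'

```text
time: 14.88
tcp_pos: [0.5625, 0.07, 0.1121]
ee_rot: [3.141, -0.001, 1.813]
ft_force: [-3.7, 7.2, 5.7]
width: 0.0287
grip_force: 40.2
```

```bash
python3 -c "
from h import *
import pickle
dk();p=shot('wrist','w5.png');pickle.dump(p,open('w5.pkl','wb'));look(p,['tube_front','rest_top','rest','tube']);p=shot('scene');look(p,['tube_front','rest','tube_rear','pin'])
t=shot('top');look(t,['tube_front','rest'])"
```

```text
14.88 [0.5625 0.07   0.1121] [ 3.1412e+00 -6.0000e-04  1.8128e+00] w 0.0287 F [-3.7  7.2  5.7] 40.2 [ 0.12  0.4  -0.11  1.06  0.    1.45]
tcp in deck mm [-8.  -1.1] dyaw 0.0010237275727567052
tube_front [([0.5382, 0.1686, 0.081], 0.57, [278.0, 42.0])]
rest_top [([0.5369, 0.1645, 0.0827], 0.78, [272.0, 51.0])]
rest []
tube [([0.5626, 0.0704, 0.0771], 0.78, [278.0, 255.0])]
tube_front [([0.6805, -0.1831, -0.001], 0.75, [207.0, 240.0]), ([0.4504, -0.4873, 0.0005], 0.66, [167.0, 174.0]), ([0.5372, 0.1665, 0.083], 0.63, [333.0, 224.0])]
rest [([0.535, 0.1701, 0.0012], 0.8, [332.0, 244.0])]
tube_rear [([0.5888, -0.0268, 0.0799], 0.73, [266.0, 217.0]), ([0.2665, -0.2816, 0.0008], 0.63, [242.0, 161.0]), ([0.8434, -0.2967, 0.0029], 0.59, [143.0, 264.0])]
pin [([0.6373, -0.4279, -0.0003], 0.72, [149.0, 210.0]), ([0.5879, -0.0276, 0.0776], 0.57, [266.0, 217.0]), ([0.4958, -0.0282, 0.0805], 0.52, [278.0, 199.0])]
tube_front [([0.4232, -0.1501, 0.0003], 0.86, [336.0, 259.0]), ([0.5008, -0.0308, 0.0797], 0.65, [294.0, 228.0]), ([0.6797, -0.1848, 0.0041], 0.55, [348.0, 167.0])]
rest []
```

View pics/w5.png

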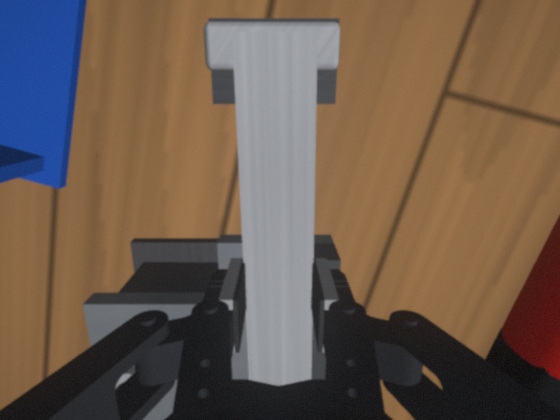

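The tube front edge, at v≈27, now lies over the rest, which spans v≈20 to 68 at columns 207–338. The tube is centred at column 277. I'll work out the remaining distance from this view.

Run:
```python
from h import *
import pickle
p=pickle.load(open('w5.pkl','rb')); s=np.load('deck.npy'); c,n=np.cos(s[2]),np.sin(s[2])
def loc(P): d=P[:2]-s[:2]; return np.round(1e3*np.array([c*d[0]+n*d[1],-n*d[0]+c*d[1]]),1)
g=cv2.cvtColor(p['color'],cv2.COLOR_RGB2GRAY)
print(g[14:40:1,276].tolist()); print(g[14:75,222].tolist())
for u,v,z in((276,27,.11),(276,20,.0785),(222,20,.0785),(222,68,.0785),(330,68,.0785)): print(u,v,loc(at_z(p,u,v,z)))
```

```text
[114, 113, 110, 108, 93, 78, 74, 90, 118, 130, 137, 144, 152, 155, 158, 158, 160, 160, 160, 159, 160, 160, 159, 159, 159, 159]
[112, 114, 112, 105, 87, 74, 75, 95, 119, 131, 138, 146, 153, 158, 159, 159, 159, 159, 160, 161, 161, 160, 159, 160, 159, 157, 158, 157, 157, 158, 160, 161, 159, 162, 161, 159, 158, 157, 155, 156, 156, 154, 154, 154, 155, 155, 155, 157, 154, 151, 144, 141, 135, 126, 113, 94, 77, 73, 73, 73, 73]
276 27 [94.  -0.6]
276 20 [102.4  -0.4]
222 20 [102.4  22.6]
222 68 [83.4 23.6]
330 68 [ 83.4 -24.3]
```

Request:
apply_moves --targets '[[[0, 0, 0, -0.08, 0.32, 0, 0.2], [0, 0, 0, -0.08, 0.32, 0, 0.2], [0, 0, 0, -0.07, 0.3, 0, 0.2], [0, 0, 0, 0, 0, 0, 0.2], [0, 0, 0, 0, 0, 0, 0.2]]]'

```text
time: 15.95
tcp_pos: [0.5555, 0.0977, 0.1118]
ee_rot: [-3.142, -0.002, 1.813]
ft_force: [-3.2, 5.6, 6.0]
width: 0.0289
grip_force: 40.1
```

Run:
```python
from h import *
dk()
p=shot('wrist');look(p,['tube_front','rest_top']);p=shot('scene');look(p,['tube_front','rest','tube_rear'])
```

```text
15.95 [0.5555 0.0977 0.1118] [-3.1416e+00 -1.7000e-03  1.8126e+00] w 0.0289 F [-3.2  5.6  6. ] 40.1 [ 0.17  0.4  -0.11  1.06  0.    1.5 ]
tcp in deck mm [20.6 -1. ] dyaw 0.0008201525691360345
tube_front [([0.5332, 0.1962, 0.0807], 0.7, [282.0, 44.0])]
rest_top []
tube_front [([0.4248, -0.1551, 0.0026], 0.85, [253.0, 194.0]), ([0.5302, 0.1952, 0.0818], 0.67, [343.0, 226.0]), ([0.6811, -0.1828, -0.0006], 0.64, [207.0, 241.0])]
rest [([0.534, 0.17, -0.0], 0.72, [332.0, 244.0]), ([0.5551, 0.0945, 0.0757], 0.23, [308.0, 223.0])]
tube_rear [([0.2634, -0.2758, 0.0046], 0.77, [244.0, 160.0]), ([0.583, 0.0008, 0.0794], 0.76, [275.0, 219.0]), ([0.8448, -0.2973, 0.0026], 0.58, [143.0, 264.0])]
```

Request:
apply_moves --targets '[[[0, 0, 0, 0, 0, 0, 0.4], [0, 0, 0, 0, 0, 0, 0.5], [0, 0, 0, 0, 0, 0, 0.55], [0, 0, 0, 0, 0, 0, 0.55], [0, 0, 0, 0, 0, 0.1, 0.55]]]'

```text
time: 16.72
tcp_pos: [0.5553, 0.097, 0.1144]
ee_rot: [-3.141, -0.0, 1.811]
ft_force: [0.4, -0.1, 0.4]
width: 0.0467
grip_force: 0.0
```

Request:
apply_moves --targets '[[[0, 0, 0, 0, 0, 0.4, 0.55], [0, 0, 0, 0, 0, 0.8, 0.55], [0, 0, 0, 0, 0, 1, 0.55], [0, 0, 0, 0, 0, 1, 0.55], [0, 0, 0, 0, 0, 0.8, 0.55]]]'

```text
time: 17.13
tcp_pos: [0.5556, 0.0972, 0.2373]
ee_rot: [3.14, 0.0, 1.812]
ft_force: [0.2, 0.2, -0.7]
width: 0.0469
grip_force: 0.0
```

Run:
```python
from h import *
dk()
p=shot('wrist','w6.png');look(p,['tube_front','rest_top','tube','tube_rear','pin','notch']);import pickle;pickle.dump(p,open('w6.pkl','wb'))
p=shot('scene');look(p,['tube_front','tube','pin'])
```

```text
17.13 [0.5556 0.0972 0.2373] [3.1402e+00 1.0000e-04 1.8116e+00] w 0.0469 F [ 0.2  0.2 -0.7] 0.0 [0.17 0.35 0.13 1.35 0.   1.5 ]
tcp in deck mm [20. -1.] dyaw -0.00010570995103820202
tube_front [([0.5338, 0.1928, 0.0798], 0.74, [279.0, 73.0])]
rest_top [([0.7788, 0.1386, -0.0], 0.63, [484.0, 187.0])]
tube [([0.5558, 0.0985, 0.0791], 0.81, [278.0, 193.0])]
tube_rear [([0.269, -0.2772, -0.0009], 0.94, [4.0, 392.0]), ([0.5859, 0.0027, 0.0803], 0.93, [285.0, 295.0])]
pin []
notch [([0.4965, -0.0337, 0.0775], 0.73, [186.0, 307.0])]
tube_front [([0.6805, -0.1826, -0.0005], 0.93, [207.0, 240.0]), ([0.426, -0.1561, -0.0002], 0.81, [253.0, 195.0]), ([0.5315, 0.1931, 0.0795], 0.66, [342.0, 227.0])]
tube [([0.76, -0.2442, -0.0027], 0.64, [175.0, 252.0]), ([0.6336, -0.4269, 0.0009], 0.63, [150.0, 209.0]), ([0.5546, 0.0962, 0.0771], 0.6, [308.0, 223.0])]
pin [([0.4982, -0.0303, 0.0778], 0.57, [278.0, 200.0])]
```

View pics/w6.png

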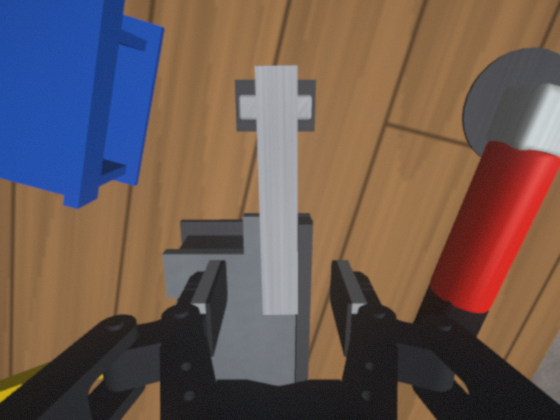

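The tube lies along the fence, from (276,67) to (279,313). Its front sticks out past the rest, whose top spans v≈95–120. I'll check the overhang numerically and hand in if it fits.

Run:
```python
from h import *
import pickle
p=pickle.load(open('w6.pkl','rb')); s=np.load('deck.npy'); c,n=np.cos(s[2]),np.sin(s[2])
def loc(P): d=P[:2]-s[:2]; return 1e3*np.array([c*d[0]+n*d[1],-n*d[0]+c*d[1]])
f=loc(at_z(p,276,66.5,.11)); r=loc(at_z(p,279,313,.11)); e=loc(at_z(p,248,95,.0785)); e2=loc(at_z(p,248,120,.0785))
print(f,r,e,e2,'over',f[0]-e[0])
if 14<f[0]-e[0]<27 and abs(f[1]-r[1])<6: print(ctrl.finish_job())
```

```text
[1.20215296e+02 8.77875901e-03] [-78.00710262  -2.07834395] [101.90206619  22.51959342] [82.58041867 23.04065227] over 18.313229519798966
the job is handed in; nothing more can be done
None
```

The job is handed in; the judge returned no verdict. By my camera measurements, the pin hangs free in the side notch and the tube lies along the fence on the rest, its front end about 18 mm past the rest's far edge.

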